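# Grease the pillow block with the full push gun

## Robot

A 6-joint arm with a two-finger parallel gripper is mounted at the origin on the work surface. World frame = base frame: x ahead of the robot, y to its left, z up, the work surface at z = 0. Lengths are in m, angles in rad, forces in N, time in s.
With the tool pointing down it reaches from about 0.325 to 0.775 m from the base axis. Payload 9.3 kg.
Tool frame: the origin (TCP) lies where the fingers leave the gripper's body, on its centre line; the fingertips stand 73 mm ahead of it and the grasp point (between the pads) lies 54 mm ahead of it; z points along the fingers, y is the line along which they close (so a half turn about z gives the same grasp; the last joint's range is limited). The gripper opens to 85 mm and grips with 20 to 120 N. Pads are 22 mm wide; open, the fingers measure 114 mm over their backs; the gripper's body (76 mm by 85 mm) begins 54 mm behind the grasp point. The pads swing forward as they close: fully open they stand 13 mm farther back than shut.
Start: joints at [-1.359, 0.259, 0.021, 1.334, 0, 1.418], TCP at [0.196, -0.514, 0.304] pointing down, gripper open.
Joint ranges: [-3.04, 3.04], [-0.91, 1.82], [-1.04, 1.36], [-1.92, 1.95], [-1.52, 1.45], [-3.14, 3.14]. Speed limits (rad/s): [2.22, 2.22, 2.79, 3.14, 3.14, 3.14].

## Interface

Orientations are given as a unit quaternion [w, x, y, z].
In Python, from plant import bot gives the robot as it stands.
- The arm moves only by the tool drive_tool, never from a script. Its argument "deltas" is a list of rows, each a list of 7 numbers: the opening, from 0 (shut) to 1 (fully open), then the shift along the tool's x, y, z in cm, then the turn, a rotation vector about the tool's x, y, z in degrees. In form: [[grip, dx, dy, dz, ax, ay, az], ...]. A call has 1 to 20 rows; each row is the pose to reach, as a shift and turn from the pose commanded when the call began, along the tool's axes at that moment; what a row does not reach only later rows make up. A row lasts 1/12 s, in which the tool goes at most 41.7 mm and 7.16 degrees, less where a joint would pass 70% of its speed; a pose out of reach is approached as far as the arm can. A call with a gripper value outside its range is refused whole. The fingers move at their own pace and stop on an object; "grip_force" is the grip in N (left out, the last holds). Time passes only in rows, so rows that repeat a pose let the fingers close. It gives the time, the measured TCP pose, the force, the opening and the grip force at its end, in the units of the state.
- bot.read_state(): the state, without advancing time (a new reading comes with each control period).
- bot.grab_frame(name): name is "scene" or "top"; returns the picture (480x640x3 uint8, blue, green, red); there is no depth.
- bot.camera_model(name): a dict with "fx", "fy", "cx", "cy" (pixels), "extrinsics" (4x4, takes a point from world to camera coordinates). Camera axes: x right, y up, looking along -z (the intrinsics and any distortion apply to the point x, -y, -z); pixel columns grow to the right and rows downward; lengths in m; the calibration is good to about 2 mm. A picture is of the moment at which its call begins. camera_model takes no time and is no camera call.
- bot.close_job(): hands the job in; it is judged then, once.
The state is a dict: "time_s": time; "joints": joint angles; "qd": joint speeds; "effort": joint torques, N m; "tool_pos": TCP position; "ee_rot": TCP orientation; "wrist_force": force on the tool from outside, world axes, zero at the start; "torque": the same for the moment, N m; "finger_gap": opening from 0.0 (shut) to 1.0 (fully open); "gripper_force": force on a finger pad.
Only numpy, scipy, OpenCV 4.12 (cv2) and the standard library are available. Lean on these libraries where they do the work, as an engineer would, in place of code of your own. Each camera call takes 0.05 s, during which the arm holds its last target. There are 200 camera calls.

## Task

One of the two push grease guns in the stand is empty and the other full, and only their weight tells which: find the full one by lifting, and see that the empty one hangs in its own hole. Press the full gun's coupler squarely onto the tilted grease nipple of the pillow block until it snaps on, then push the gun down its full stroke against the spring and finish still gripping it and holding it pushed in. Do not disturb the other things on the bench.

Things in the scene. Friction and masses are not known exactly. Their poses are not given: they have to be found in the camera images.
- grip_a (a point): push grease gun a: middle of its black round grip (34 mm diameter, 50 mm long, top 25 mm above this point), on the gun's axis, 31 mm above the stand's plate. z runs along the gun from coupler to grip, up while it hangs. The two guns look alike and hang in either hole: the empty one weighs about 0.48 kg, the full one about 0.84 kg, each within a tenth
- collar_a (a point): gun a: centre of the lower face of its steel collar (56 mm diameter, 6 mm thick), which rests on the stand's plate; 31 mm below grip_a. Under it hang, on the same axis, the barrel (40 mm diameter, 82 mm long), a thin plunger tube (17 mm long) and the coupler (33 mm diameter, 26 mm long), whose open lower end is 125 mm below this point
- coupler_a (a point): gun a: point in its coupler where the centre of the nipple's head sits once snapped in. On the gun's axis, 148 mm from grip_a with the spring relaxed, 8 mm inside the coupler's open end. z points to the grip. Four sprung jaws ride over the head (first touch 10 mm short of home) at 6 to 10 N of push, then snap under it; up to 3 mm off centre they still take it
- plunger_a (a joint): plunger tube with coupler of gun a: 0 m when its spring is relaxed, 0.015 m when pushed fully into the barrel (solid stop). The spring pushes back with 6 N at the start of the stroke, rising evenly to 15 N at its end
- grip_b (a point): push grease gun b: middle of its black round grip (34 mm diameter, 50 mm long, top 25 mm above this point), on the gun's axis, 31 mm above the stand's plate. z runs along the gun from coupler to grip, up while it hangs. The two guns look alike and hang in either hole: the empty one weighs about 0.48 kg, the full one about 0.84 kg, each within a tenth
- collar_b (a point): gun b: centre of the lower face of its steel collar (56 mm diameter, 6 mm thick), which rests on the stand's plate; 31 mm below grip_b. Under it hang, on the same axis, the barrel (40 mm diameter, 82 mm long), a thin plunger tube (17 mm long) and the coupler (33 mm diameter, 26 mm long), whose open lower end is 125 mm below this point
- coupler_b (a point): gun b: point in its coupler where the centre of the nipple's head sits once snapped in. On the gun's axis, 148 mm from grip_b with the spring relaxed, 8 mm inside the coupler's open end. z points to the grip. Four sprung jaws ride over the head (first touch 10 mm short of home) at 6 to 10 N of push, then snap under it; up to 3 mm off centre they still take it
- plunger_b (a joint): plunger tube with coupler of gun b: 0 m when its spring is relaxed, 0.015 m when pushed fully into the barrel (solid stop). The spring pushes back with 6 N at the start of the stroke, rising evenly to 15 N at its end
- stand: grey steel stand, 96 x 236 x 135 mm high, fixed. Origin on the bench under its centre, y along the row, z up. Its top plate (8 mm thick, upper face 135 mm above the bench) has two round holes 48 mm wide, 58 mm either side of the middle along y; the guns hang in them upright on their collars
- nipple_head (a point): steel button-head grease nipple on the cream pillow-block bearing: centre of its round head, 16 mm in diameter, 115 mm above the bench, fixed. Its waist is 9 mm wide; its hexagon foot begins 11 mm below this point. z is the nipple's axis, straight out of the head, leaning 32 degrees from vertical towards the robot's side of the bearing
- block: pillow-block bearing with shaft, gear and bed plate, fixed. Origin on the bench under the bearing's centre, z up; the nipple leans to -x. Bed plate 230 x 120 x 12 mm; cream housing 92 mm in diameter about the shaft, which lies along y, 61 mm above the bench, 32 mm thick, from y -75 to 140 mm; a gear 100 mm in diameter on it at y 90 to 110 mm
- gear_mid (a point): loose gear, 96 mm in diameter, 26 mm high, lying flat; its centre. Bystander
- bearing_mid (a point): loose bearing ring, 62 mm in diameter, 16 mm high; its centre. Bystander
- cover_mid (a point): loose round cream cover plate, 90 mm in diameter, 10 mm thick, a bolt head at its centre 21 mm high; its centre. Bystander
- tin_mid (a point): grease tin, 72 mm in diameter, 85 mm high, standing; its centre. Bystander
- spanner_mid (a point): loose spanner, 180 mm long, lying beside the pillow block; its middle. Bystander
- screwdriver_mid (a point): loose screwdriver with wooden handle, 200 mm long, lying; its middle. Bystander
- socket_mid (a point): loose steel socket, 24 mm in diameter, 32 mm high, standing; its centre. Bystander
Things that resemble listed ones, but are neither listed nor needed, are in the scene too. Leave any orange or red look-alike of the part that bears grip_b alone.

How it is judged:
On the way, in this order (a step that is already met when the one before it is completed fails the run):
1. a gun is lifted clear out of the stand (height (world z) of any of coupler_a, coupler_b above 0.15 m), for 0.1 s.
2. the full gun's coupler is snapped squarely onto the nipple while the empty gun hangs in the stand (((distance between coupler_a and nipple_head below 0.005 m and angle between the z axis of coupler_a and the z axis of nipple_head, either way round below 0.15 rad and contact force between gun_b and stand between 2.5 and 6.3 N) or (distance between coupler_b and nipple_head below 0.005 m and angle between the z axis of coupler_b and the z axis of nipple_head, either way round below 0.15 rad and contact force between gun_a and stand between 2.5 and 6.3 N))), for 0.2 s.
At the end, for the whole second after the job is handed in: Full gun snapped on the nipple (coupler within 5 mm of the head centre, axes within 0.15 rad), plunger in by more than 9 of 15 mm, pressing with over 6 N, gripped by the fingers. Empty gun (2.5 to 6.3 N on the stand) hangs upright (0.12 rad) in its own hole, within 15 mm of its start (((distance between coupler_a and nipple_head below 0.005 m and angle between the z axis of coupler_a and the z axis of nipple_head, either way round below 0.15 rad and contact force between gun_b and stand between 2.5 and 6.3 N and value of joint plunger_a above 0.009 m and contact force between gun_a and block above 6 N and contact force between the fingers and gun_a above 3 N and distance of grip_b from where it was at the start of the episode below 0.015 m and angle between grip_b's own z axis and vertical below 0.12 rad and contact force between the fingers and gun_b below 0.5 N) or (distance between coupler_b and nipple_head below 0.005 m and angle between the z axis of coupler_b and the z axis of nipple_head, either way round below 0.15 rad and contact force between gun_a and stand between 2.5 and 6.3 N and value of joint plunger_b above 0.009 m and contact force between gun_b and block above 6 N and contact force between the fingers and gun_b above 3 N and distance of grip_a from where it was at the start of the episode below 0.015 m and angle between grip_a's own z axis and vertical below 0.12 rad and contact force between the fingers and gun_a below 0.5 N))); the arm keeps its last pose, push and grip.
It fails at once if another thing on the bench is moved by more than 40 mm (distance of any of gear_mid, bearing_mid, cover_mid, tin_mid, spanner_mid, screwdriver_mid, socket_mid from where it was at the start of the episode above 0.04 m).
It also fails if it takes over 51 s, if anything falls off the work surface, if the arm or the gripper's body presses on something with over 40 N, if the wrist force passes 120 N, or if a joint passes its speed limit or range.

## Working session

There is one attempt and no reset: what is moved stays moved. The work goes in short steps, Python scripts to look and compute and a tool call to move; the robot and the scene stay as the last step left them, time stands still between calls to the robot, and variables do not carry over. Pictures are saved under pics/ and viewed, at most 10 in all, crops included, and the job is handed in when it is done.

Besides the shell and the picture viewer there is one more tool, called after "Call:" in YAML: its name, and indented under it one key for each argument. drive_tool: Moves the arm, as the interface text tells. Its arguments: {"type":"object","properties":{"deltas":{"type":"array"},"grip_force":{"type":"number"}},"required":["deltas"]}

```bash
mkdir -p pics; ls; python3 - <<'E'
from plant import bot
import cv2
for n in("scene","top"):
    cv2.imwrite(f"pics/{n}0.png",bot.grab_frame(n)); c=bot.camera_model(n); print(n,c)
print(bot.read_state())
E
```

```text
pics
scene {'fx': 433.8704007326823, 'fy': 433.8704007326823, 'cx': 313.0860583451093, 'cy': 239.79317950213846, 'extrinsics': array([[-0.81156036,  0.58425619,  0.00380614,  0.36839068],
       [-0.31947926, -0.4492077 ,  0.83435331,  0.08680958],
       [ 0.48918583,  0.67591209,  0.5512169 , -1.28094185],
       [ 0.        ,  0.        ,  0.        ,  1.        ]])}
top {'fx': 495.77957288802884, 'fy': 495.77957288802884, 'cx': 333.2351340184053, 'cy': 236.79234777251443, 'extrinsics': array([[ 2.21752172e-02, -9.99748370e-01,  3.38461726e-03,
         4.91571120e-02],
       [ 9.91238476e-01,  2.24271354e-02,  1.30166462e-01,
        -5.35098408e-01],
       [-1.30209616e-01,  4.68493290e-04,  9.91486377e-01,
        -1.27406454e+00],
       [ 0.00000000e+00,  0.00000000e+00,  0.00000000e+00,
         1.00000000e+00]])}
{'time_s': 0.1, 'joints': array([-1.35863777e+00,  2.59117122e-01,  2.08259183e-02,  1.33370293e+00,
       -6.41826432e-07,  1.41820241e+00]), 'qd': array([-0.00053788, -0.00122824,  0.00175444, -0.00037454, -0.00081812,
        0.00051057]), 'effort': array([ 8.36681575e-03, -5.56689334e+01,  3.45074522e+01,  1.14770973e-02,
        5.12549832e-06,  8.04377919e-06]), 'tool_pos': array([ 0.19615651, -0.51364522,  0.30333215]), 'ee_rot': array([-5.98626895e-04,  9.83415323e-01,  1.81366879e-01, -1.81548290e-05]), 'wrist_force': array([ 0.14880499, -0.5731311 ,  0.06368952]), 'torque': array([ 0.02724509, -0.01611753, -0.00792542]), 'gripper_force': 0.0, 'finger_gap': 1.0005620748434736}
```

View pics/scene0.png

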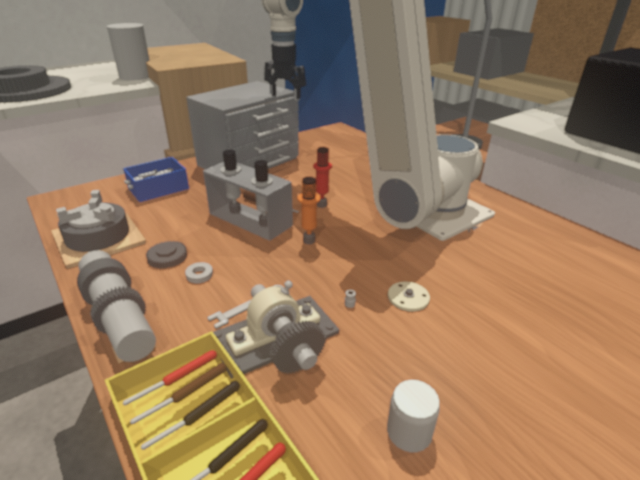

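View pics/top0.png

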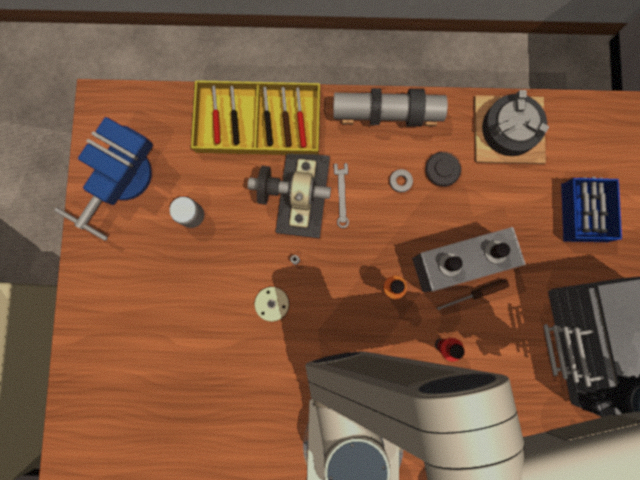

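The stand's two black-gripped guns are at scene (230,160) and (261,170), top (453,262) and (499,249). The orange gun at scene (309,210) and the red one at (322,175) are look-alikes, so I leave them alone. The pillow block is at scene (275,315), top (303,190). I'll enlarge these in one picture.

```bash
cat > h.py <<'E'
import numpy as np, cv2
from plant import bot
def ray(n,u,v):
    c=bot.camera_model(n);E=np.array(c["extrinsics"]);R,t=E[:3,:3],E[:3,3]
    d=np.array([(u-c["cx"])/c["fx"],-(v-c["cy"])/c["fy"],-1.])
    d=R.T@d; return -R.T@t,d/np.linalg.norm(d)
def onz(n,u,v,z):
    o,d=ray(n,u,v); return o+d*(z-o[2])/d[2]
def proj(n,p):
    c=bot.camera_model(n);E=np.array(c["extrinsics"]);q=E[:3,:3]@np.array(p)+E[:3,3]
    return np.array([c["cx"]-c["fx"]*q[0]/q[2],c["cy"]+c["fy"]*q[1]/q[2]])
def tri(a,b):
    (o1,d1),(o2,d2)=ray("scene",*a),ray("top",*b)
    s=np.linalg.lstsq(np.c_[d1,-d2],o2-o1,rcond=None)[0]
    p,q=o1+s[0]*d1,o2+s[1]*d2
    return (p+q)/2,np.linalg.norm(p-q)
E
python3 - <<'E'
from h import *
s=cv2.imread("pics/scene0.png");t=cv2.imread("pics/top0.png")
def c(i,x,y,w,h): return cv2.resize(i[y:y+h,x:x+w],(400,300),interpolation=cv2.INTER_CUBIC)
cv2.imwrite("pics/c1.png",np.vstack([np.hstack([c(s,195,140,120,90),c(t,410,220,120,90)]),np.hstack([c(s,225,275,100,75),c(t,250,150,100,75)])]))
for uv in[(453,262),(499,249)]: print(onz("top",*uv,.191))
for n in("scene","top"):
    im=s if n=="scene" else t
    m=(im.max(2)<50).astype(np.uint8)
    k,l,st,ce=cv2.connectedComponentsWithStats(m)
    for i in range(1,k):
        if 40<st[i,4]<900:print(n,st[i],ce[i].round(1))
E
```

```text
[ 0.46092508 -0.21657992  0.191     ]
[ 0.49352213 -0.32353889  0.191     ]
scene [266  46  39  51 821] [286.3  66.4]
scene [599  48  41  16 382] [623.6  55.1]
scene [  0 315  40  24 422] [ 16.7 326.1]
top [508  94  10   7  44] [512.6  97. ]
top [232 111   7  33 138] [234.7 127.1]
top [265 111   7  34 139] [268.  128.1]
top [483 110  46  45 456] [495.9 138.4]
top [370 112  10  12  73] [374.6 118.7]
top [406 115  17  11  98] [412.8 121.8]
top [262 168  11  35 111] [266.4 185.3]
top [561 179  24  63 663] [567.8 212. ]
top [598 182  21  55 626] [611.  209.9]
top [283 194   8  13  57] [286.1 199.1]
top [490 244  20  14 211] [499.3 250.3]
top [413 255  18  37 286] [421.3 273.3]
top [444 257  18  14 190] [452.7 263.3]
top [391 281  12  12 115] [396.7 286.2]
top [471 280  35  19 182] [484.5 288.5]
top [559 332  12  39 169] [564.8 350.3]
top [571 333  12  41 197] [576.1 353.4]
top [449 344  15  14 152] [456.1 350.6]
top [314 353  45  10 165] [335.4 356.9]
top [ 22 467  17  10 109] [ 31.7 472.1]
```

View pics/c1.png

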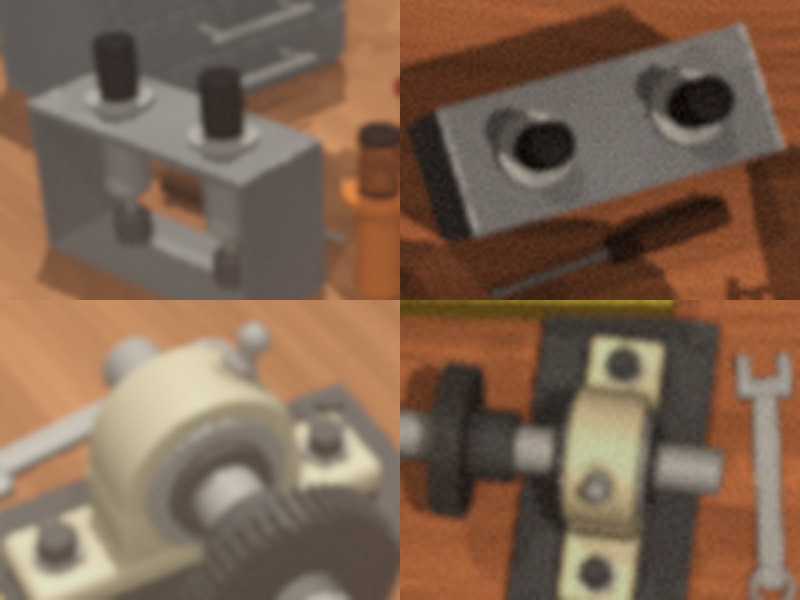

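Both guns in the stand have a black grip and steel body and match the description. The nipple head is at scene ≈(288.5,284), top ≈(299.2,196.7).

```bash
python3 - <<'E'
from h import *
np.set_printoptions(precision=4,suppress=True)
P=lambda x,y:onz("top",410+x*.3,220+y*.3,.135)
c=[P(40,110),P(75,235),P(383,150),P(342,25)]
ctr=sum(c)/4; print("corners",np.array(c),"ctr",ctr)
y=(c[0]+c[1]-c[2]-c[3]);y/=np.linalg.norm(y);print("sizes",np.linalg.norm(c[0]-c[1]),np.linalg.norm(c[2]-c[3]),np.linalg.norm(c[0]-c[3]),"yaw of y",np.degrees(np.arctan2(y[1],y[0]))-90)
for s in(.058,-.058):
    g=ctr+s*y; g[2]=.191; print("hole",g,proj("top",g),proj("scene",g))
print("tri grip tops",tri((261,162.2),(453,262)),tri((228.9,151.4),(499,249)))
print("nip",tri((288.5,284),(299.2,196.7)),onz("top",299.2,196.7,.115),onz("scene",288.5,284,.115))
a=onz("top",250+195/4,150+272/4,.04);b=onz("top",250+222/4,150+65/4,.04)
print("bolts",a,b,"block x yaw",np.degrees(np.arctan2(*(b-a)[[1,0]])))
a=onz("top",250+133/4,150+148/4,.061);b=onz("top",250+318/4,150+168/4,.061);print("shaft",a,b,np.degrees(np.arctan2(*(a-b)[[1,0]]))-90)
E
```

```text
corners [[ 0.4859 -0.1551  0.135 ]
 [ 0.3959 -0.1803  0.135 ]
 [ 0.4623 -0.4044  0.135 ]
 [ 0.5536 -0.3769  0.135 ]] ctr [ 0.4744 -0.2792  0.135 ]
sizes 0.09343933491637225 0.09527817443490981 0.231807625368867 yaw of y 16.734910452010794
hole [ 0.4577 -0.2236  0.191 ] [456.0619 263.4486] [260.7602 160.9621]
hole [ 0.4911 -0.3347  0.191 ] [503.8401 250.1331] [229.0405 150.2963]
tri grip tops (array([ 0.461 , -0.2166,  0.1909]), np.float64(0.00013642589014462223)) (array([ 0.4949, -0.3242,  0.1918]), np.float64(0.0033202784284931198))
nip (array([0.6211, 0.1496, 0.1154]), np.float64(0.003556025824766085)) [0.6226 0.1486 0.115 ] [0.6196 0.1505 0.115 ]
bolts [0.5812 0.1533 0.04  ] [0.7221 0.1397 0.04  ] block x yaw -5.549030989093694
shaft [0.6591 0.195  0.061 ] [0.6485 0.0735 0.061 ] -4.9826226318749605
```

```bash
python3 - <<'E'
from h import *
np.set_printoptions(precision=4,suppress=True)
t=bot.grab_frame("top");s=bot.grab_frame("scene")
# bright collar masks and dark grips
for n,im,R in(("top",t,[(453,262),(499,249)]),("scene",s,[(261,170),(230,160)])):
  g=cv2.cvtColor(im,cv2.COLOR_BGR2GRAY)
  for u,v in R:
    w=g[v-22:v+26,u-22:u+22]
    for nm,m in(("dark",w<55),("bright",w>165)):
      k,l,st,ce=cv2.connectedComponentsWithStats(m.astype(np.uint8))
      for i in range(1,k):
        if st[i,4]>25: print(n,nm,st[i,0]+u-22,st[i,1]+v-22,st[i,2:],(ce[i]+[u-22,v-22]).round(1))
for g in([.461,-.2166],[.4911,-.328]):
  for z in(.141,.191):
    th=np.linspace(0,6.28,40);r=.028 if z<.15 else .017
    q=np.array([proj("top",[g[0]+r*np.cos(a),g[1]+r*np.sin(a),z]) for a in th]);print(g,z,q.min(0),q.max(0))
E
```

```text
top dark 431 240 [26  4 49] [443.  240.8]
top dark 444 257 [ 18  14 203] [452.7 263.3]
top dark 449 286 [24  2 38] [460.9 286.6]
top dark 477 227 [10  8 28] [481.5 230.2]
top dark 490 243 [ 20  15 225] [499.5 250.2]
top dark 514 267 [ 7  8 43] [517.6 270.8]
scene dark 255 161 [ 13  20 200] [261.  170.6]
scene dark 224 151 [ 12  19 180] [229.5 159.5]
[0.461, -0.2166] 0.141 [436.3597 252.0572] [459.5799 275.2468]
[0.461, -0.2166] 0.191 [445.6568 254.6357] [460.3646 269.3184]
[0.4911, -0.328] 0.141 [482.3762 240.731 ] [505.5189 263.7745]
[0.4911, -0.328] 0.191 [493.6246 242.7987] [508.2812 257.3849]
```

```bash
cat >> h.py <<'E'
from scipy.spatial.transform import Rotation as Ro
np.set_printoptions(precision=4,suppress=True)
YAW=np.radians(-5.3)
bx=np.array([np.cos(YAW),np.sin(YAW),0]); by=np.array([-bx[1],bx[0],0]); ez=np.array([0,0,1.])
def axis(t): return -np.sin(t)*bx+np.cos(t)*ez
def tool(t=0):  # tool z against the gun's axis, closing line y in the lean plane
    z=-axis(t); x=by; y=np.cross(z,x); return np.c_[x,y,z]
def cur():
    s=bot.read_state(); q=s["ee_rot"]; return s,np.array(s["tool_pos"]),Ro.from_quat([q[1],q[2],q[3],q[0]]).as_matrix()
def delta(p,R):
    s,p0,R0=cur(); print("delta cm",(R0.T@(np.array(p)-p0)*100).round(2),"deg",np.degrees(Ro.from_matrix(R0.T@R).as_rotvec()).round(2))
E
python3 - <<'E'
from h import *
print(cur()[1:],tool())
delta([.459,-.221,.30],tool()); delta([.459,-.221,.224],tool())
for uv in((396,281),(456,345)): print(onz("top",*uv,.2))
E
```

```text
(array([ 0.1962, -0.5137,  0.3035]), array([[ 0.9342,  0.3568, -0.0002],
       [ 0.3568, -0.9342,  0.0008],
       [ 0.0002, -0.0008, -1.    ]])) [[ 0.0924  0.9957 -0.    ]
 [ 0.9957 -0.0924 -0.    ]
 [ 0.      0.     -1.    ]]
delta cm [ 34.99 -17.97   0.37] deg [ -0.04  -0.03 -63.8 ]
delta cm [ 34.99 -17.96   7.97] deg [ -0.04  -0.03 -63.8 ]
[ 0.4138 -0.084   0.2   ]
[ 0.2738 -0.2194  0.2   ]
```

Call:
drive_tool:
  deltas:
    - [1, 35, -18, 0.4, 0, 0, -63.8]
    - [1, 35, -18, 0.4, 0, 0, -63.8]
    - [1, 35, -18, 0.4, 0, 0, -63.8]
    - [1, 35, -18, 0.4, 0, 0, -63.8]
    - [1, 35, -18, 0.4, 0, 0, -63.8]
    - [1, 35, -18, 0.4, 0, 0, -63.8]
    - [1, 35, -18, 0.4, 0, 0, -63.8]
    - [1, 35, -18, 0.4, 0, 0, -63.8]
    - [1, 35, -18, 0.4, 0, 0, -63.8]
    - [1, 35, -18, 0.4, 0, 0, -63.8]
    - [1, 35, -18, 0.4, 0, 0, -63.8]
    - [1, 35, -18, 0.4, 0, 0, -63.8]
    - [1, 35, -18, 0.4, 0, 0, -63.8]
    - [1, 35, -18, 0.4, 0, 0, -63.8]
  grip_force: 100

```text
time_s: 1.37
tool_pos: [0.4584, -0.2216, 0.2998]
ee_rot: [-0.0, 0.74, 0.673, -0.0]
wrist_force: [-0.1, 0.0, -0.3]
finger_gap: 0.993
gripper_force: 0.0
```

```bash
python3 - <<'E'
from h import *
s,p,R=cur();print(s["time_s"],p,s["wrist_force"],s["joints"])
delta([.459,-.221,.224],tool())
t=bot.grab_frame("top");s=bot.grab_frame("scene")
c=lambda i,x,y,w,h:cv2.resize(i[y:y+h,x:x+w],(400,300),interpolation=cv2.INTER_CUBIC)
cv2.imwrite("pics/c2.png",np.hstack([c(s,190,90,160,120),c(t,390,190,160,120)]))
E
```

```text
1.3667 [ 0.4584 -0.2216  0.2998] [-0.1214  0.0478 -0.3233] [-0.6151  0.1902 -0.0798  1.3009 -0.0002  1.0497]
delta cm [0.06 0.06 7.58] deg [-0.01  0.01 -0.08]
```

View pics/c2.png

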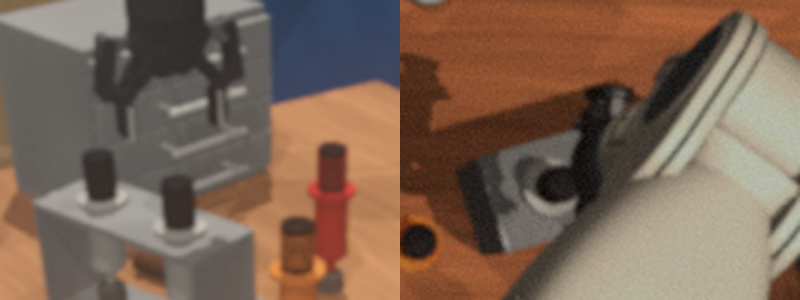

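The fingers straddle gun 1's axis (scene crop, about (170,125), with the grip below at (178,180)). I'll descend and close.

Call:
drive_tool:
  deltas:
    - [1, 0, 0, 2.5, 0, 0, 0]
    - [1, 0, 0, 5, 0, 0, 0]
    - [1, 0, 0, 7.5, 0, 0, 0]
    - [1, 0, 0, 7.5, 0, 0, 0]
    - [1, 0, 0, 7.5, 0, 0, 0]
    - [0.2, 0, 0, 7.5, 0, 0, 0]
    - [0.2, 0, 0, 7.5, 0, 0, 0]
    - [0.2, 0, 0, 7.5, 0, 0, 0]
    - [0.2, 0, 0, 7.5, 0, 0, 0]
    - [0.2, 0, 0, 7.5, 0, 0, 0]
    - [0.2, 0, 0, 7.5, 0, 0, 0]
    - [0.2, 0, 0, 7.5, 0, 0, 0]
  grip_force: 100

```text
time_s: 2.47
tool_pos: [0.4591, -0.2209, 0.2261]
ee_rot: [0.001, 0.739, 0.674, -0.0]
wrist_force: [-2.0, 0.7, 6.8]
finger_gap: 0.378
gripper_force: 98.5
```

Call:
drive_tool:
  deltas:
    - [0.2, 0, 0, -0.5, 0, 0, 0]
    - [0.2, 0, 0, -1, 0, 0, 0]
    - [0.2, 0, 0, -1.5, 0, 0, 0]
    - [0.2, 0, 0, -1.5, 0, 0, 0]
    - [0.2, 0, 0, -1.5, 0, 0, 0]
    - [0.2, 0, 0, -1.5, 0, 0, 0]
    - [0.2, 0, 0, -1.5, 0, 0, 0]

```text
time_s: 3.05
tool_pos: [0.4588, -0.2207, 0.2395]
ee_rot: [-0.0, 0.739, 0.674, -0.0]
wrist_force: [0.8, 0.1, -8.4]
finger_gap: 0.382
gripper_force: 99.7
```

```bash
python3 - <<'E'
from h import *
s,p,R=cur();print(s["time_s"],p,s["wrist_force"],s["torque"],s["finger_gap"],s["gripper_force"])
E
```

```text
3.05 [ 0.4588 -0.2207  0.2395] [ 0.8398  0.1386 -8.4115] [0.0366 0.0722 0.0109] 0.38159064549575783 99.67367649078369
```

It weighs 8.4 N, so this is the full gun. The other one stays untouched in its hole. Next I lift it clear.

Call:
drive_tool:
  deltas:
    - [0.2, 0, 0, -3, 0, 0, 0]
    - [0.2, 0, 0, -6, 0, 0, 0]
    - [0.2, 0, 0, -9, 0, 0, 0]
    - [0.2, 0, 0, -12, 0, 0, 0]
    - [0.2, 0, 0, -15, 0, 0, 0]
    - [0.2, 0, 0, -18, 0, 0, 0]
    - [0.2, 0, 0, -18, 0, 0, 0]
    - [0.2, 0, 0, -18, 0, 0, 0]
    - [0.2, 0, 0, -18, 0, 0, 0]

```text
time_s: 3.8
tool_pos: [0.4589, -0.2207, 0.4184]
ee_rot: [-0.001, 0.739, 0.674, -0.0]
wrist_force: [-1.1, -0.0, -8.5]
finger_gap: 0.375
gripper_force: 102.7
```

```bash
python3 - <<'E'
from h import *
s,p,R=cur();print(s["time_s"],p,s["wrist_force"],s["torque"],s["finger_gap"])
t=bot.grab_frame("top");sc=bot.grab_frame("scene")
s=cur()[0];print(s["wrist_force"],s["torque"])
cv2.imwrite("pics/s3.png",sc)
print("proj grasp, collar, coupler end",[proj("scene",p-ez*d) for d in(.06,.091,.216)],[proj("top",p-ez*d) for d in(.06,.091,.216)])
c=lambda i,x,y,w,h:cv2.resize(i[y:y+h,x:x+w],(400,300),interpolation=cv2.INTER_CUBIC)
cv2.imwrite("pics/c3.png",np.hstack([c(sc,190,60,160,120),c(t,390,170,160,120)]))
n=.115*ez+np.array([.6211,.1496,0]);A=axis(np.radians(32))
delta(n+A*(.208+.05),tool(np.radians(32)))
E
```

```text
3.8 [ 0.4589 -0.2207  0.4184] [-1.1353 -0.0027 -8.5236] [-0.0248  0.0526 -0.0378] 0.3746295045664205
[-0.3393 -0.5803 -9.0066] [ 0.0484  0.038  -0.0137]
proj grasp, collar, coupler end [array([256.4451,  94.1715]), array([257.3392, 107.5446]), array([260.6612, 157.2303])] [array([475.7083, 256.3251]), array([471.3183, 257.7123]), array([456.0324, 262.5425])]
delta cm [38.35 -0.9   8.48] deg [-32.16  -0.09  -0.03]
```

View pics/c3.png

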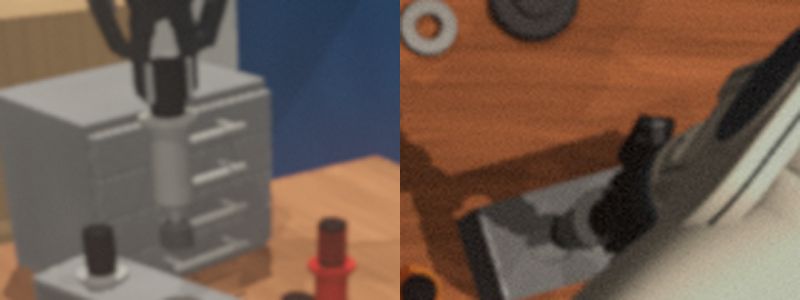

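The held gun matches the projected grasp to within a pixel or two (scene collar ≈(256,107), coupler end ≈(261,159); top coupler end ≈(459,263)). I'll move to 5 cm short of the nipple on its axis.

Call:
drive_tool:
  deltas:
    - [0.2, 20, 0, 0, -8, 0, 0]
    - [0.2, 20, 0, 0, -16, 0, 0]
    - [0.2, 20, 0, 0, -20, 0, 0]
    - [0.2, 20, 0, 0, -24, 0, 0]
    - [0.2, 20, 0, 0, -28, 0, 0]
    - [0.2, 30, -0.5, 0, -32, 0, 0]
    - [0.2, 38.3, -0.9, 4, -32, 0, 0]
    - [0.2, 38.3, -0.9, 8.5, -32, 0, 0]
    - [0.2, 38.3, -0.9, 8.5, -32, 0, 0]
    - [0.2, 38.3, -0.9, 8.5, -32, 0, 0]
    - [0.2, 38.3, -0.9, 8.5, -32, 0, 0]
    - [0.2, 38.3, -0.9, 8.5, -32, 0, 0]
    - [0.2, 38.3, -0.9, 8.5, -32, 0, 0]
    - [0.2, 38.3, -0.9, 8.5, -32, 0, 0]
    - [0.2, 38.3, -0.9, 8.5, -32, 0, 0]

```text
time_s: 5.15
tool_pos: [0.4855, 0.1604, 0.3353]
ee_rot: [0.204, 0.711, 0.647, 0.186]
wrist_force: [1.2, -1.1, -7.9]
finger_gap: 0.377
gripper_force: 102.9
```

```bash
python3 - <<'E'
from h import *
s,p,R=cur();print(s["time_s"],p,s["wrist_force"],s["torque"],s["finger_gap"])
t=bot.grab_frame("top");sc=bot.grab_frame("scene")
cv2.imwrite("pics/s4.png",sc);cv2.imwrite("pics/t4.png",t)
A=-R[:,2]
for n in("scene","top"):print(n,"collar,coupler open end",[proj(n,p-A*d) for d in(.091,.19,.216)],"nip",proj(n,[.6211,.1496,.115]))
c=lambda i,x,y,w,h:cv2.resize(i[y:y+h,x:x+w],(400,300),interpolation=cv2.INTER_CUBIC)
cv2.imwrite("pics/c4.png",np.vstack([np.hstack([c(sc,240,200,100,75),c(t,260,150,100,75)]),np.hstack([c(sc,240,240,100,75),c(t,260,180,100,75)])]))
n=.115*ez+np.array([.6211,.1496,0]);A=axis(np.radians(32))
delta(n+A*(.208+.05),tool(np.radians(32)))
E
```

```text
5.15 [0.4855 0.1604 0.3353] [ 1.1518 -1.0825 -7.9113] [ 0.1175  1.532  -0.0097] 0.3765823742282068
scene collar,coupler open end [array([328.4811, 205.12  ]), array([303.159 , 252.2142]), array([296.76 , 264.115])] nip [287.5499 284.0396]
top collar,coupler open end [array([290.3982, 222.7004]), array([296.1165, 206.6084]), array([297.4761, 202.7822])] nip [298.7768 197.2833]
delta cm [ 0.17 -0.15  0.1 ] deg [ 0.05  0.04 -0.1 ]
```

View pics/c4.png

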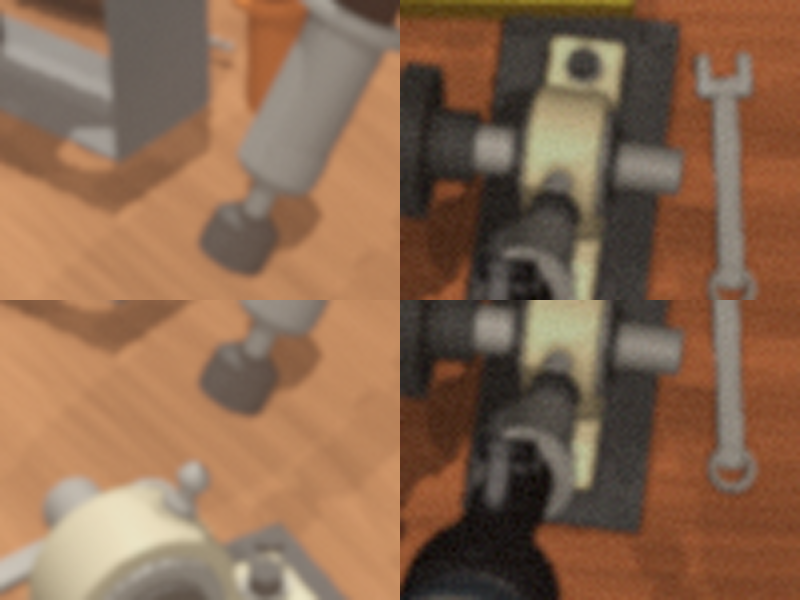

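Both views show the coupler hanging close to the nipple axis (scene coupler end ≈(299,264), nipple ≈(288,284); top coupler rim ≈(299.5,201)). I'll measure the lateral offset by mask, and the torque at rest.

```bash
python3 - <<'E'
from h import *
s,p,R=cur()
A=-R[:,2]
sc=cv2.imread("pics/s4.png");t=cv2.imread("pics/t4.png")
hs=cv2.cvtColor(cv2.resize(sc,None,fx=4,fy=4,interpolation=cv2.INTER_CUBIC),cv2.COLOR_BGR2HSV)
ax=lambda n,d:proj(n,p-A*d)
def prof(n,img,d,half=20):
    a,b=ax(n,d-.01),ax(n,d+.01);u=(b-a)/np.linalg.norm(b-a);nrm=np.array([-u[1],u[0]])
    k=np.arange(-half,half+.1,1.);q=ax(n,d)+k[:,None]*nrm
    return q,[int(cv2.getRectSubPix(img,(1,1),tuple(map(float,x)))[0,0]) for x in q],nrm
S=cv2.cvtColor(sc,cv2.COLOR_BGR2HSV)[:,:,1];G=cv2.cvtColor(t,cv2.COLOR_BGR2GRAY)
for d in(.12,.14,.155,.20,.208): 
    q,v,n=prof("scene",S,d,16);print("scene sat",d,n.round(2),v)
for d in(.205,.212): 
    q,v,n=prof("top",G,d,14);print("top gray",d,n.round(2),v)
# nipple head in the first, unobstructed pictures
c=cv2.imread("pics/scene0.png");print(cv2.cvtColor(c,cv2.COLOR_BGR2HSV)[278:292,280:298,1])
g=cv2.imread("pics/top0.png");print(cv2.cvtColor(g,cv2.COLOR_BGR2HSV)[188:206,290:310,1])
T=[];
for i in range(4): bot.grab_frame("top");x=cur()[0];T.append(np.r_[x["wrist_force"],x["torque"]])
print(np.mean(T,0),x["time_s"])
E
```

```text
scene sat 0.12 [-0.88 -0.47] [128, 129, 129, 129, 129, 120, 98, 64, 44, 40, 38, 36, 34, 34, 32, 31, 31, 31, 31, 32, 32, 31, 30, 29, 30, 33, 49, 93, 141, 166, 171, 173, 170]
scene sat 0.14 [-0.88 -0.47] [128, 129, 129, 129, 129, 121, 98, 63, 43, 42, 39, 38, 36, 35, 33, 32, 32, 33, 31, 31, 30, 29, 28, 28, 29, 33, 52, 100, 148, 167, 169, 163, 152]
scene sat 0.155 [-0.88 -0.47] [127, 127, 127, 127, 124, 112, 84, 52, 41, 39, 38, 36, 35, 35, 35, 32, 33, 32, 32, 31, 31, 30, 29, 29, 28, 32, 49, 84, 113, 125, 128, 128, 127]
scene sat 0.2 [-0.88 -0.47] [129, 129, 128, 130, 131, 132, 130, 119, 97, 74, 66, 65, 61, 61, 60, 59, 54, 48, 43, 40, 40, 41, 42, 52, 79, 112, 127, 130, 130, 129, 128, 129, 129]
scene sat 0.208 [-0.88 -0.47] [130, 130, 130, 130, 130, 130, 127, 116, 92, 73, 66, 65, 63, 62, 59, 59, 57, 55, 55, 52, 51, 51, 52, 56, 75, 106, 123, 128, 128, 129, 129, 129, 128]
top gray 0.205 [0.94 0.33] [35, 35, 34, 35, 35, 36, 44, 52, 51, 50, 60, 69, 74, 75, 77, 81, 83, 77, 71, 70, 66, 75, 91, 97, 95, 89, 91, 84, 72]
top gray 0.212 [0.94 0.33] [31, 35, 35, 33, 33, 40, 54, 60, 57, 50, 53, 62, 69,
[... 1606 characters left out ...]
9 65 67 63 50]
 [70 81 76 86 82 73 53 40 33 34 36 36 55 77 78 70 75 72 68 53]
 [71 81 85 87 88 66 42 29 38 32 23 38 59 79 77 72 78 74 73 57]
 [79 86 79 83 89 74 45 31 29 36 34 47 71 79 83 82 80 74 73 52]
 [80 84 79 87 86 79 59 40 34 36 41 68 77 88 79 83 76 76 80 58]
 [83 79 84 77 81 78 73 68 57 57 70 70 83 81 82 82 84 87 75 51]
 [72 89 90 89 82 87 79 84 82 78 75 82 77 83 84 81 78 83 74 46]
 [85 81 91 82 81 84 85 86 89 87 82 83 86 78 83 83 83 79 72 52]
 [90 75 96 85 88 83 86 83 81 84 86 85 89 87 87 87 79 81 76 64]
 [86 90 80 85 86 86 82 93 88 83 81 85 87 88 84 87 87 90 83 69]
 [61 89 79 94 82 86 81 91 90 89 88 89 89 88 87 84 90 90 82 79]]
[ 0.071   0.2289 -7.7961  0.1479  1.5574 -0.0046] 5.45
```

```bash
python3 - <<'E'
from h import *
n,e=tri((288.1,283.7),(299.0,196.4));print(n,e,onz("top",299,196.4,.115))
n[2]=.115;A=axis(np.radians(32))
for g in(.05,.014,0): delta(n+A*(.208+g),tool(np.radians(32)))
E
```

```text
[0.6218 0.1499 0.1166] 0.003019298426791778 [0.6234 0.1491 0.115 ]
delta cm [ 0.16 -0.07  0.12] deg [ 0.02  0.02 -0.05]
delta cm [ 0.16 -0.07  3.72] deg [ 0.02  0.02 -0.05]
delta cm [ 0.17 -0.07  5.12] deg [ 0.02  0.02 -0.05]
```

Call:
drive_tool:
  deltas:
    - [0.2, 0.15, -0.1, 1.2, 0, 0, 0]
    - [0.2, 0.15, -0.1, 2.4, 0, 0, 0]
    - [0.2, 0.15, -0.1, 3.6, 0, 0, 0]
    - [0.2, 0.15, -0.1, 3.6, 0, 0, 0]
    - [0.2, 0.15, -0.1, 3.6, 0, 0, 0]
    - [0.2, 0.15, -0.1, 3.6, 0, 0, 0]
    - [0.2, 0.15, -0.1, 3.6, 0, 0, 0]
    - [0.2, 0.15, -0.1, 3.6, 0, 0, 0]
  grip_force: 110

```text
time_s: 6.12
tool_pos: [0.5035, 0.1613, 0.3045]
ee_rot: [0.204, 0.71, 0.647, 0.186]
wrist_force: [-0.1, -0.3, -8.4]
finger_gap: 0.373
gripper_force: 109.8
```

```bash
python3 - <<'E'
from h import *
t=bot.grab_frame("top");sc=bot.grab_frame("scene")
s,p,R=cur();print(s["time_s"],p,R.T@s["wrist_force"],s["torque"],s["finger_gap"])
A=-R[:,2]
for n in("scene","top"):print(n,"coupler upper,open end",[proj(n,p-A*d) for d in(.19,.216)])
cv2.imwrite("pics/s5.png",sc);cv2.imwrite("pics/t5.png",t)
c=lambda i,x,y,w,h:cv2.resize(i[y:y+h,x:x+w],(400,300),interpolation=cv2.INTER_CUBIC)
cv2.imwrite("pics/c5.png",np.hstack([c(sc,265,245,60,45),c(t,270,170,60,45)]))
S=cv2.cvtColor(sc,cv2.COLOR_BGR2HSV)[:,:,1];G=cv2.cvtColor(t,cv2.COLOR_BGR2GRAY)
for n,img,ds in(("scene",S,(.14,.195,.205,.212,.224)),):
  for d in ds:
    a,b=proj(n,p-A*(d-.01)),proj(n,p-A*(d+.01));u=(b-a)/np.linalg.norm(b-a);nr=np.array([-u[1],u[0]])
    print(n,d,[int(cv2.getRectSubPix(img,(1,1),tuple(map(float,proj(n,p-A*d)+k*nr)))[0,0]) for k in range(-15,16)])
E
```

```text
6.2167 [0.5035 0.1613 0.3043] [-0.0036 -4.4816  6.2337] [0.1684 1.621  0.0779] 0.37331304461195425
scene coupler upper,open end [array([295.6171, 269.4264]), array([289.3418, 281.0893])]
top coupler upper,open end [array([296.8237, 201.7545]), array([298.1231, 198.1215])]
scene 0.14 [129, 131, 133, 131, 118, 87, 56, 42, 41, 39, 37, 35, 33, 33, 34, 32, 31, 32, 32, 32, 30, 29, 30, 30, 35, 58, 94, 118, 127, 128, 128]
scene 0.195 [130, 130, 129, 129, 130, 129, 125, 115, 96, 81, 69, 65, 62, 57, 55, 52, 50, 46, 44, 39, 39, 43, 64, 92, 114, 126, 128, 128, 128, 128, 128]
scene 0.205 [129, 128, 127, 128, 128, 127, 120, 95, 71, 64, 63, 61, 59, 59, 59, 55, 55, 55, 54, 54, 53, 52, 57, 79, 112, 124, 127, 128, 128, 127, 127]
scene 0.212 [129, 128, 127, 127, 127, 125, 117, 96, 74, 63, 61, 61, 58, 57, 58, 57, 57, 56, 53, 53, 51, 52, 55, 76, 106, 123, 128, 129, 130, 129, 129]
scene 0.224 [126, 127, 127, 127, 128, 128, 128, 129, 129, 124, 114, 86, 54, 41, 39, 39, 39, 48, 69, 100, 119, 125, 127, 127, 127, 127, 127, 127, 127, 127, 127]
```

View pics/c5.png

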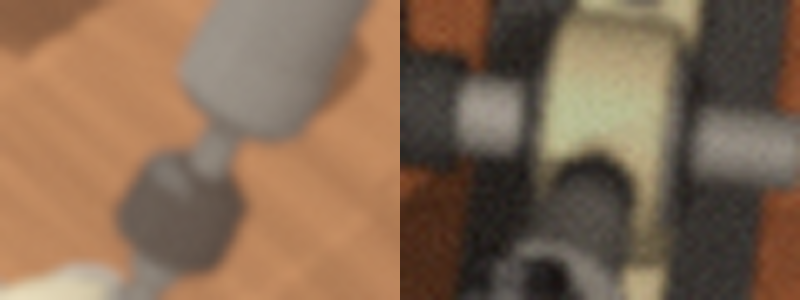

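In the scene crop the coupler end is at ≈(291,279), just over the head. In the top crop the rim is at ≈(299.2,198). The nipple axis lies about 1 mm towards +y, so I'll correct that and press on slowly.

Call:
drive_tool:
  deltas:
    - [0.2, 0.12, -0.05, 0.0, 0, 0, 0]
    - [0.2, 0.12, -0.05, 0.2, 0, 0, 0]
    - [0.2, 0.12, -0.05, 0.4, 0, 0, 0]
    - [0.2, 0.12, -0.05, 0.6, 0, 0, 0]
    - [0.2, 0.12, -0.05, 0.75, 0, 0, 0]
    - [0.2, 0.12, -0.05, 0.9, 0, 0, 0]
    - [0.2, 0.12, -0.05, 1.0, 0, 0, 0]
    - [0.2, 0.12, -0.05, 1.0, 0, 0, 0]
    - [0.2, 0.12, -0.05, 1.0, 0, 0, 0]
    - [0.2, 0.12, -0.05, 1.0, 0, 0, 0]

```text
time_s: 7.05
tool_pos: [0.509, 0.1619, 0.2946]
ee_rot: [0.204, 0.711, 0.648, 0.185]
wrist_force: [5.5, -0.5, -9.7]
finger_gap: 0.37
gripper_force: 113.5
```

```bash
python3 - <<'E'
from h import *
s,p,R=cur();print(s["time_s"],p,R.T@s["wrist_force"],R.T@s["torque"],s["finger_gap"])
E
```

```text
7.05 [0.509  0.1619 0.2946] [-0.0169 -0.4767 11.1073] [0.212  0.2513 0.0324] 0.3697799990153097
```

```bash
python3 - <<'E'
from h import *
t=bot.grab_frame("top");sc=bot.grab_frame("scene")
s,p,R=cur();print(s["time_s"],p,R.T@s["wrist_force"],R.T@s["torque"])
A=-R[:,2];n=np.array([.6218,.1499,.115]);print("short of home",(R.T@(n-(p-A*.208)))*1000)
cv2.imwrite("pics/s6.png",sc);cv2.imwrite("pics/t6.png",t)
c=lambda i,x,y,w,h:cv2.resize(i[y:y+h,x:x+w],(400,300),interpolation=cv2.INTER_CUBIC)
cv2.imwrite("pics/c6.png",np.vstack([np.hstack([c(sc,265,245,60,45),c(t,270,170,60,45)]),np.hstack([c(sc,280,170,100,75),c(t,240,170,100,75)])]))
S=cv2.cvtColor(sc,cv2.COLOR_BGR2HSV)[:,:,1];m="scene"
for d in (.12,.14,.155,.17,.18,.195,.205,.212,.220):
    a,b=proj(m,p-A*(d-.01)),proj(m,p-A*(d+.01));u=(b-a)/np.linalg.norm(b-a);nr=np.array([-u[1],u[0]])
    print(d,proj(m,p-A*d),[int(cv2.getRectSubPix(S,(1,1),tuple(map(float,proj(m,p-A*d)+k*nr)))[0,0]) for k in range(-15,16)])
E
```

```text
7.15 [0.509  0.1619 0.2946] [ 0.9665 -0.0289 10.4875] [ 0.1769  0.2943 -0.0098]
short of home [-1.4735  1.1135  4.4384]
0.12 [310.8061 242.6565] [128, 129, 128, 128, 122, 103, 70, 45, 40, 38, 36, 34, 34, 33, 33, 33, 33, 31, 33, 32, 32, 31, 31, 30, 34, 53, 90, 116, 127, 129, 129]
0.14 [305.7946 251.9718] [129, 131, 132, 130, 115, 86, 57, 45, 42, 39, 37, 36, 36, 35, 34, 33, 32, 31, 32, 31, 30, 30, 30, 31, 38, 63, 99, 120, 126, 127, 127]
0.155 [302.076  258.8839] [128, 129, 129, 126, 114, 86, 52, 43, 41, 39, 38, 36, 35, 34, 35, 33, 33, 32, 31, 30, 32, 31, 29, 28, 32, 50, 85, 114, 127, 129, 130]
0.17 [298.3913 265.7331] [128, 128, 128, 127, 124, 104, 76, 53, 40, 38, 35, 34, 33, 33, 33, 32, 32, 31, 32, 32, 30, 30, 31, 34, 46, 67, 99, 121, 128, 128, 128]
0.18 [295.9533 270.2647] [129, 129, 129, 129, 129, 130, 129, 129, 127, 127, 122, 114, 91, 62, 43, 38, 40, 55, 85, 108, 120, 124, 125, 129, 130, 128, 128, 129, 129, 128, 129]
0.195 [292.3239 277.0111] [128, 127, 129, 130, 128, 129, 126, 117, 100, 83, 70, 63, 58, 56, 54, 52, 52, 50, 47, 40, 40, 45, 64, 94, 115, 125, 127, 128, 129, 129, 128]
0.205 [289.9224 281.475 ] [127, 128, 128, 127, 126, 126, 121, 100, 74, 66, 63, 61, 59, 58, 58, 55, 56, 54, 53, 52, 52, 52, 56, 79, 111, 125, 128, 129, 129, 130, 129]
0.212 [288.2499 284.5838] [127, 126, 127, 129, 127, 125, 117, 93, 71, 63, 60, 59, 56, 55, 57, 57, 54, 53, 51, 50, 50, 52, 56, 76, 106, 123, 127, 128, 128, 128, 127]
0.22 [286.347  288.1208] [127, 127, 126, 127, 127, 127, 127, 124, 115, 105, 90, 77, 66, 58, 55, 52, 52, 53, 53, 49, 43, 40, 46, 64, 84, 104, 119, 125, 129, 127, 126]
```

View pics/c6.png

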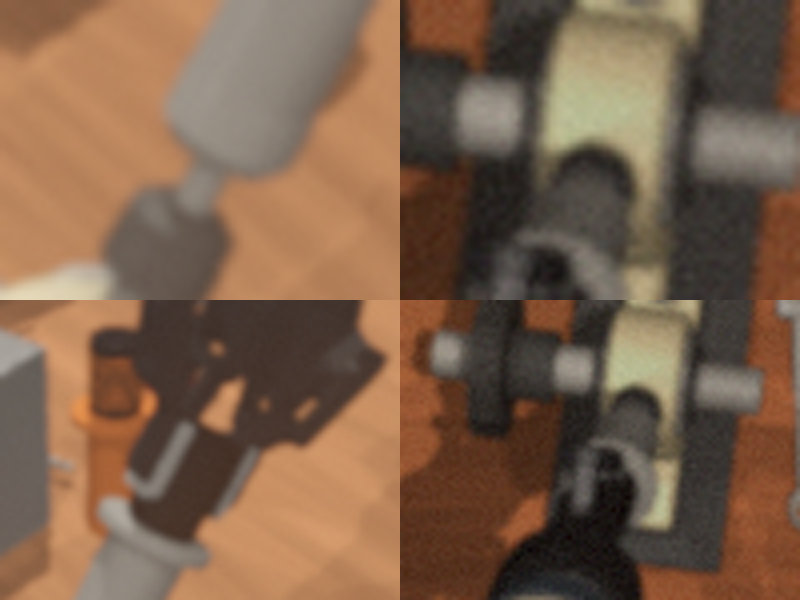

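The coupler is over the head with the spring still relaxed. I'll keep pushing along the axis.

Call:
drive_tool:
  deltas:
    - [0.2, 0, 0, 0.15, 0, 0, 0]
    - [0.2, 0, 0, 0.3, 0, 0, 0]
    - [0.2, 0, 0, 0.45, 0, 0, 0]
    - [0.2, 0, 0, 0.6, 0, 0, 0]
    - [0.2, 0, 0, 0.7, 0, 0, 0]
    - [0.2, 0, 0, 0.7, 0, 0, 0]
    - [0.2, 0, 0, 0.7, 0, 0, 0]

```text
time_s: 7.73
tool_pos: [0.5123, 0.1617, 0.2895]
ee_rot: [0.204, 0.71, 0.648, 0.186]
wrist_force: [-2.3, 0.5, 1.0]
finger_gap: 0.375
gripper_force: 114.4
```

```bash
python3 - <<'E'
from h import *
s,p,R=cur();print(s["time_s"],p,R.T@s["wrist_force"],R.T@s["torque"],s["finger_gap"])
A=-R[:,2];n=np.array([.6218,.1499,.115]);print("short of home",(R.T@(n-(p-A*.208)))*1000)
E
```

```text
7.7333 [0.5123 0.1617 0.2895] [ 0.2757 -1.404  -2.0793] [0.7515 0.1319 0.0355] 0.3750422960461337
short of home [-1.6492  0.7511 -1.6711]
```

Call:
drive_tool:
  deltas:
    - [0.2, 0, 0, 0.15, 0, 0, 0]
    - [0.2, 0, 0, 0.3, 0, 0, 0]
    - [0.2, 0, 0, 0.45, 0, 0, 0]
    - [0.2, 0, 0, 0.6, 0, 0, 0]
    - [0.2, 0, 0, 0.75, 0, 0, 0]
    - [0.2, 0, 0, 0.9, 0, 0, 0]
    - [0.2, 0, 0, 0.9, 0, 0, 0]
    - [0.2, 0, 0, 0.9, 0, 0, 0]

```text
time_s: 8.4
tool_pos: [0.5172, 0.1612, 0.2817]
ee_rot: [0.204, 0.71, 0.648, 0.186]
wrist_force: [-5.1, 0.6, 5.6]
finger_gap: 0.372
gripper_force: 114.9
```

```bash
python3 - <<'E'
from h import *
F=[]
for i in range(2):
  t=bot.grab_frame("top");sc=bot.grab_frame("scene");s,p,R=cur();F.append(R.T@s["wrist_force"])
print(s["time_s"],p,np.mean(F,0),R.T@s["torque"])
A=-R[:,2];n=np.array([.6218,.1499,.115]);print("short of home",(R.T@(n-(p-A*.208)))*1000)
c=lambda i,x,y,w,h:cv2.resize(i[y:y+h,x:x+w],(400,300),interpolation=cv2.INTER_CUBIC)
cv2.imwrite("pics/c7.png",np.vstack([np.hstack([c(sc,265,245,60,45),c(t,270,170,60,45)]),np.hstack([c(sc,280,180,100,75),c(sc,200,140,100,75)])]))
E
```

```text
8.6 [0.5171 0.1612 0.2817] [ 1.0192 -1.7465 -7.0951] [0.8943 0.1384 0.0308]
short of home [ -1.6491   0.8187 -10.8116]
```

View pics/c7.png

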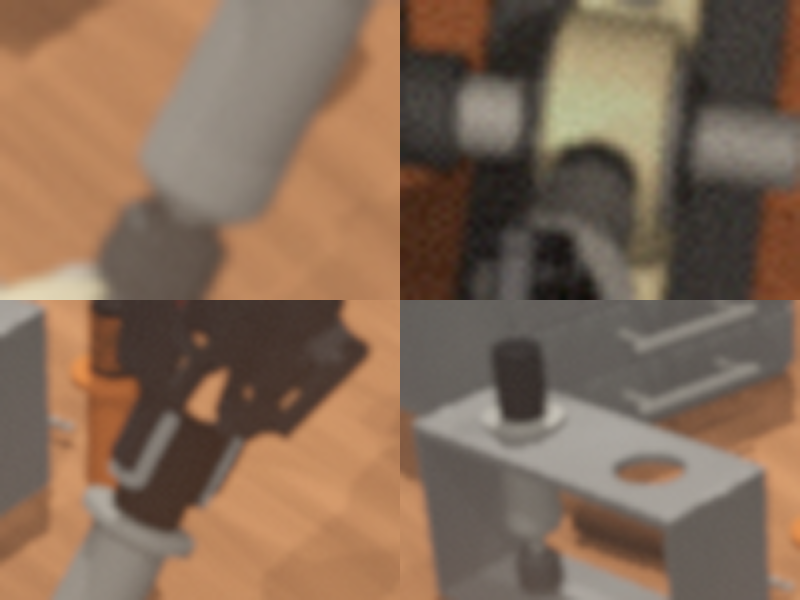

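The full gun's coupler sits on the head (scene ≈(289,283)) with the plunger tube nearly gone. The empty gun still hangs untouched at scene ≈(231,160), and the right hole is vacant. I'll press the last few millimetres.

Call:
drive_tool:
  deltas:
    - [0.2, 0, 0, 0.1, 0, 0, 0]
    - [0.2, 0, 0, 0.2, 0, 0, 0]
    - [0.2, 0, 0, 0.3, 0, 0, 0]
    - [0.2, 0, 0, 0.3, 0, 0, 0]
    - [0.2, 0, 0, 0.3, 0, 0, 0]
    - [0.2, 0, 0, 0.3, 0, 0, 0]

```text
time_s: 9.1
tool_pos: [0.5187, 0.1611, 0.2793]
ee_rot: [0.204, 0.71, 0.648, 0.186]
wrist_force: [-7.0, 0.3, 6.6]
finger_gap: 0.369
gripper_force: 115.3
```

```bash
python3 - <<'E'
from h import *
F=[]
for i in range(4):
  sc=bot.grab_frame("scene");s,p,R=cur();F.append(R.T@s["wrist_force"])
print(s["time_s"],p,np.mean(F,0),R.T@s["torque"],s["finger_gap"],s["gripper_force"])
A=-R[:,2];n=np.array([.6218,.1499,.115]);print("short of home",(R.T@(n-(p-A*.208)))*1000)
E
```

```text
9.3 [0.5186 0.1611 0.2793] [ 0.0394 -2.2406 -9.2343] [0.9505 0.0949 0.0034] 0.3773363847681917 115.28136849403381
short of home [ -1.687    0.8006 -13.6651]
```

```bash
python3 -c "
from plant import bot
print(bot.close_job())"
```

```text
the job is handed in; nothing more can be done
None
```

I handed the job in at about 9.3 s: the full gun (8.4 N when lifted) looks snapped onto the nipple and is held pushed in at about 16 N, near the 15 mm stop, still gripped. I inferred the snap and the plunger travel from force, position and pictures. The empty gun was never touched and hangs in its own hole, I touched nothing else on the bench, and close_job returned no verdict.

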